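Set out the viscometer bobs by size, the largest next to the measuring place

TASK

Set out the four clean viscometer bobs for a test: move them from the white draining tray to the black rack, one upright in each cup, in order of size, with the largest in the end cup nearest the lab jack and the smallest at the far end. Do not let a bob fall over, and leave the sample jar where it stands.

Things in the scene. Friction and masses are not known exactly. Their poses are not given: they have to be found in the camera images.
- bob44: Loose steel measuring bob, the largest: upright cylinder 44 mm across, 40 mm tall, then a 5 mm stem, a round blue coupling (the grip) 20 mm across from 78 to 100 mm up, a tip to 104 mm. Origin at the centre of its underside, z up the stem; under 0.25 kg. Starts in a bay of the white draining tray (bays in a row, 75 mm apart; floor 10 mm above the bench, lips to 23 mm).
- bob36: Loose steel measuring bob, the second largest: upright cylinder 36 mm across, 40 mm tall, then a 5 mm stem, a round green coupling (the grip) 20 mm across from 78 to 100 mm up, a tip to 104 mm. Origin at the centre of its underside, z up the stem; under 0.25 kg. Starts in a bay of the white draining tray (bays in a row, 75 mm apart; floor 10 mm above the bench, lips to 23 mm).
- bob28: Loose steel measuring bob, the third largest: upright cylinder 28 mm across, 40 mm tall, then a 5 mm stem, a round yellow coupling (the grip) 20 mm across from 78 to 100 mm up, a tip to 104 mm. Origin at the centre of its underside, z up the stem; under 0.25 kg. Starts in a bay of the white draining tray (bays in a row, 75 mm apart; floor 10 mm above the bench, lips to 23 mm).
- bob20: Loose steel measuring bob, the smallest: upright cylinder 20 mm across, 40 mm tall, then a 5 mm stem, a round red coupling (the grip) 20 mm across from 78 to 100 mm up, a tip to 104 mm. Origin at the centre of its underside, z up the stem; under 0.25 kg. Starts in a bay of the white draining tray (bays in a row, 75 mm apart; floor 10 mm above the bench, lips to 23 mm).
- well1: Round white cup, at the +y (left) end of four alike, 75 mm apart along their y on the fixed black rack. 68 mm outside, 60 mm inside. Origin at the centre of its underside, 8 mm above the bench; inner floor 4 mm, rim 14 mm above the origin. A leaning black back plate, top 51 mm above the bench, stands 45 to 60 mm to the row's +x side.
- well2: Round white cup, second from the +y (left) end of four alike, 75 mm apart along their y on the fixed black rack. 68 mm outside, 60 mm inside. Origin at the centre of its underside, 8 mm above the bench; inner floor 4 mm, rim 14 mm above the origin. A leaning black back plate, top 51 mm above the bench, stands 45 to 60 mm to the row's +x side.
- well3: Round white cup, third from the +y (left) end of four alike, 75 mm apart along their y on the fixed black rack. 68 mm outside, 60 mm inside. Origin at the centre of its underside, 8 mm above the bench; inner floor 4 mm, rim 14 mm above the origin. A leaning black back plate, top 51 mm above the bench, stands 45 to 60 mm to the row's +x side.
- well4: Round white cup, at the -y (right) end of four alike, 75 mm apart along their y on the fixed black rack. 68 mm outside, 60 mm inside. Origin at the centre of its underside, 8 mm above the bench; inner floor 4 mm, rim 14 mm above the origin. A leaning black back plate, top 51 mm above the bench, stands 45 to 60 mm to the row's +x side.
- jack: Fixed scissor lab jack, 150 x 130 mm, with a black knob on its robot side and an empty steel measuring cup on top, 156 mm high in all: the measuring place. It stands to the left (+y) or to the right (-y) of the racks. Origin at the centre of its underside.
- jar: Bystander: closed amber glass sample jar with white cap, 68 mm in diameter, 95 mm high, on the other side of the racks from the jack. Origin at the centre of its underside.
Things that resemble listed ones, but are neither listed nor needed, are in the scene too. What is shaped like the bob20 but blue or orange is not meant.

How it is judged:
By the outcome, as a careful person would: the job done as asked, in the order asked, and still so for the second after the job is handed in, with the robot touching nothing.
It also fails if it takes over 99 s, if anything falls off the work surface, if the arm or the gripper's body presses on something with over 40 N, if the wrist force passes 120 N, or if a joint passes its speed limit or range.

ROBOT

A 6-joint arm with a two-finger parallel gripper is mounted at the origin on the work surface. World frame = base frame: x ahead of the robot, y to its left, z up, the work surface at z = 0. Lengths are in m, angles in rad, forces in N, time in s.
With the tool pointing down it reaches from about 0.325 to 0.75 m from the base axis. Payload 7.6 kg.
Tool frame: the origin (TCP) lies midway between the tips of the shut fingers; the grasp point (between the pads) lies 19 mm behind it; z points along the fingers, x is the direction in which the jaws open and shut, and the axes are right-handed (so a half turn about z gives the same grasp; the last joint's range is limited). The gripper opens to 85 mm and grips with 20 to 120 N. Pads are 22 mm wide; open, the fingers measure 114 mm over their backs; the gripper's body (76 mm by 85 mm) begins 54 mm behind the grasp point. The pads swing forward as they close: fully open they stand 13 mm farther back than shut.
Start: joints at [-1.405, 0.052, 1.401, -0, 1.689, -0.07], TCP at [0.123, -0.51, 0.231] pointing down, gripper open.
Joint ranges: [-2.9, 2.9], [-0.91, 2.17], [0.12, 2.37], [-1.06, 4.2], [0.26, 2.73], [-2.93, 2.93]. Speed limits (rad/s): [2.57, 2.57, 3.01, 3.14, 3.14, 3.14].

INTERFACE

Orientations are given as a rotation vector (axis times angle).
In Python, from bench import arm gives the robot as it stands.
- The arm moves only by the shell command python3 -m handwheel 'ROWS'. ROWS is JSON, a list of rows, each a list of 7 numbers: the shift along the world's x, y, z in m, then the turn, a rotation vector about the world's x, y, z in degrees, then the opening, from -1 (shut) to 1 (fully open). A call has 1 to 10 rows; each row is the pose to reach, as a shift and turn from the pose measured when the call began; what a row does not reach only later rows make up. A row lasts 1/12 s, in which the tool goes at most 41.7 mm and 7.16 degrees, less where a joint would pass 70% of its speed; a pose out of reach is approached as far as the arm can. A call with a gripper value outside its range is refused whole. The fingers move at their own pace and stop on an object; the grip force is fixed at half the most. Time passes only in rows, so rows that repeat a pose let the fingers close. It gives the time, the measured TCP pose, the force and the opening at its end, in the units of the state.
- arm.get_obs(): the state, without advancing time (a new reading comes with each control period).
- arm.read_camera(name): name is "scene" or "top" or "wrist"; returns a dict with "pixels" (480x640x3 uint8, red, green, blue), "vertical_fov" (degrees; the focal length in pixels is half the picture's height over the tangent of half this angle, whatever the lens; pixels are square), "cx", "cy" (the principal point, pixels), "k1" (the pictures are not rectified: a ray, as slopes to the right and down, at radius r is drawn at 1 + k1 r^2 times it, then the intrinsics apply), "world_to_cam" (4x4, takes a point from world to camera coordinates). Camera axes: x right, y down, z forward; pixel columns grow to the right and rows downward; lengths in m; the calibration is good to about 2 mm. A picture is of the moment at which its call begins. There is no depth.
- arm.job_done(): hands the job in, once; it reports no verdict.
The state is a dict: "time_s": time; "q": joint angles; "dq": joint speeds; "tau": joint torques, N m; "eef_pos": TCP position; "ee_rot": TCP orientation; "contact_force": force on the tool from outside, world axes, zero at the start; "ft_torque": the same for the moment, N m; "width": finger opening in m.
Only numpy, scipy, OpenCV 4.12 (cv2) and the standard library are available. Lean on these libraries where they do the work, as an engineer would, in place of code of your own. Each camera call takes 0.05 s, during which the arm holds its last target.

## Working session

There is one attempt and no reset: what is moved stays moved. The work goes in short steps, Python scripts to look and compute and a shell command to move; the robot and the scene stay as the last step left them, time stands still between calls to the robot, and variables do not carry over. Pictures are saved under pics/ and viewed, and the job is handed in when it is done.

```bash
mkdir -p pics; ls
cat > h.py <<'E'
import numpy as np, cv2, pickle
from bench import arm
def snap(name,tag):
    c=arm.read_camera(name); cv2.imwrite(f'pics/{tag}.png',cv2.cvtColor(c['pixels'],cv2.COLOR_RGB2BGR)); pickle.dump(c,open(f'pics/{tag}.pkl','wb')); return c
def load(tag): return pickle.load(open(f'pics/{tag}.pkl','rb'))
def K(c):
    f=240/np.tan(np.radians(c['vertical_fov'])/2); return np.array([[f,0,c['cx']],[0,f,c['cy']],[0,0,1.]]), np.array([c['k1'],0,0,0.])
def ray(c,u,v):
    k,d=K(c); s=cv2.undistortPoints(np.array([[[u,v]]],float),k,d)[0,0]
    M=np.array(c['world_to_cam']); R=M[:3,:3]; o=-R.T@M[:3,3]; return o,R.T@np.array([s[0],s[1],1])
def atz(c,u,v,z):
    o,d=ray(c,u,v); return o+d*(z-o[2])/d[2]
def proj(c,p):
    k,d=K(c); M=np.array(c['world_to_cam']); p=np.atleast_2d(p)@M[:3,:3].T+M[:3,3]
    return cv2.projectPoints(p.astype(float),np.zeros(3),np.zeros(3),k,d)[0][:,0]
def crop(tag,out,x0,y0,x1,y1,s):
    i=cv2.imread(f'pics/{tag}.png')[y0:y1,x0:x1]; cv2.imwrite(f'pics/{out}.png',cv2.resize(i,None,fx=s,fy=s,interpolation=cv2.INTER_CUBIC))
E
python3 - <<'E'
from h import *
for n in('scene','top','wrist'):
    c=snap(n,n+'0'); print(n,c['vertical_fov'],c['k1'],c['cx'],c['cy'],ray(c,320,240))
print(arm.get_obs())
E
```

```text
pics
scene 50.07609267866691 0.05026126977264967 316.21263493340285 235.64550395914372 (array([1.30594338, 0.56436619, 0.6429044 ]), array([-0.64018605, -0.51093093, -0.57379227]))
top 46.75625158561649 0.04501779474258554 327.73687017873937 239.01082905762334 (array([0.46408203, 0.00600351, 1.34114504]), array([ 0.10272427, -0.00764295, -0.99477972]))
wrist 69.26739720589529 -0.0334836534266573 322.3495276176116 236.8837495795655 (array([ 0.20338636, -0.49107315,  0.3735449 ]), array([-0.3232081 , -0.06897409, -0.94387778]))
{'time_s': 0.15, 'q': array([-1.40525532e+00,  5.27090159e-02,  1.40147226e+00,  2.16011716e-05,
        1.68860434e+00, -7.02772713e-02]), 'dq': array([-0.00109547, -0.00481407, -0.0033648 , -0.00019518, -0.00187362,
        0.00044705]), 'tau': array([ 9.43008718e-05, -3.81950927e+01, -3.60423160e+01, -1.06546131e-04,
        4.64585144e-03,  2.24699875e-05]), 'eef_pos': array([ 0.12266352, -0.51024138,  0.23066675]), 'ee_rot': array([-2.46669879e+00,  1.94418588e+00,  1.36361704e-03]), 'contact_force': array([ 1.34491524, -0.38248546, -0.32211709]), 'ft_torque': array([ 0.03176075, -0.02188906,  0.00437657]), 'width': 0.08553845988797298}
```

View pics/scene0.png

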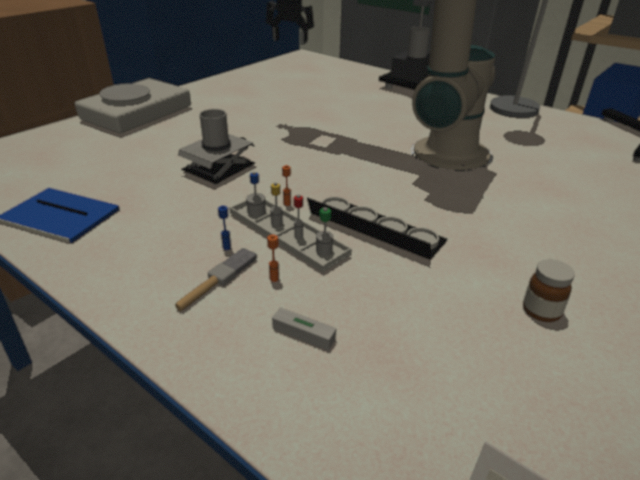

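View pics/top0.png

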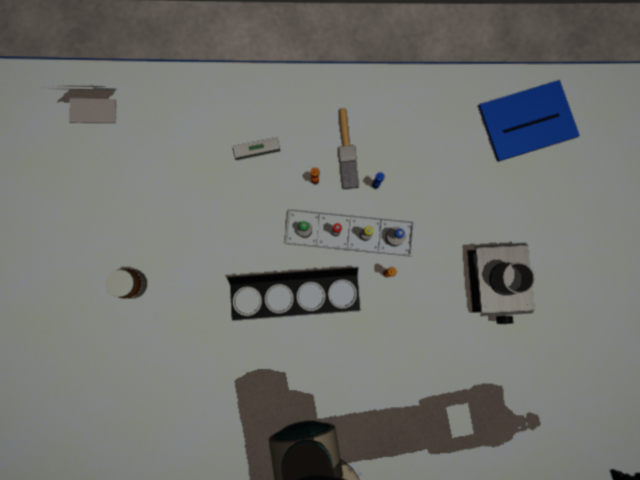

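Run:
```python
from h import *
crop('top0','t1',220,160,420,330,4)
crop('scene0','s1',190,150,460,300,3)
```

```text
(no output)
```

View pics/t1.png

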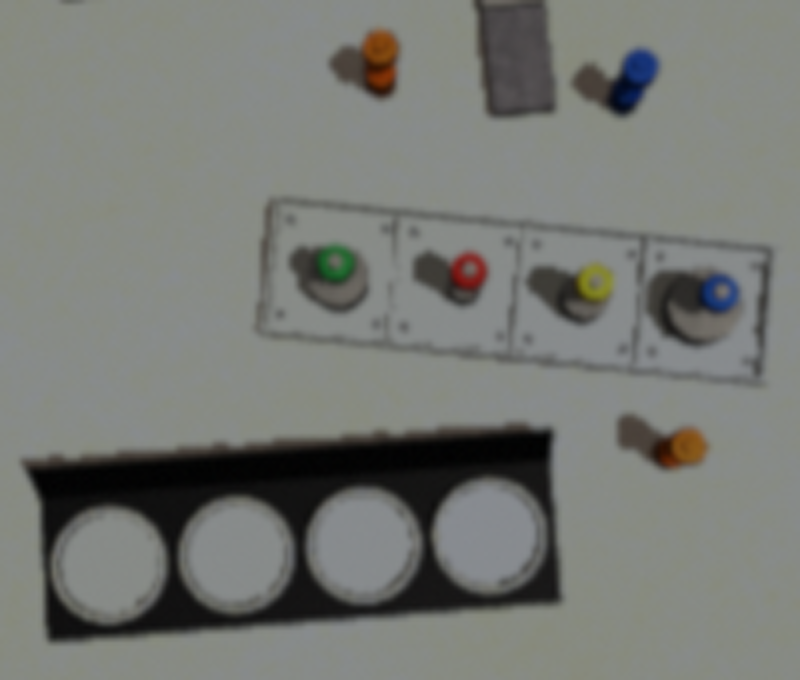

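View pics/s1.png

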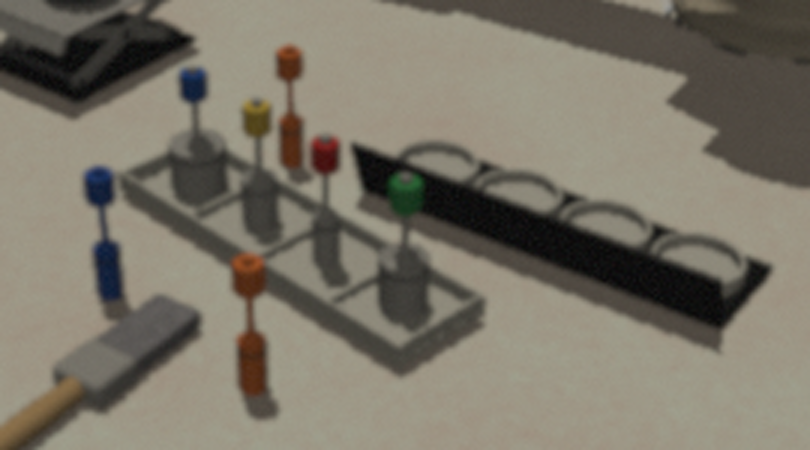

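Run:
```python
from h import *
t=load('top0'); s=load('scene0')
T=lambda x,y:((x+.5)/4-.5+220,(y+.5)/4-.5+160)
S=lambda x,y:((x+.5)/3-.5+190,(y+.5)/3-.5+150)
bt={'green':(336,262),'red':(469,270),'yellow':(596,281),'blue':(720,291),'orangeR':(688,446),'orangeL':(381,47),'blueX':(641,67)}
bs={'green':(406,193),'red':(325,154),'yellow':(257,117),'blue':(193,84),'orangeR':(289,62),'orangeL':(249,274),'blueX':(99,186)}
for k in bt:
    z=.106 if k in('green','red','yellow','blue') else .096
    a=atz(t,*T(*bt[k]),z); b=atz(s,*S(*bs[k]),z-.007); print(k,a.round(4),b.round(4))
    o1,d1=ray(t,*T(*bt[k]));o2,d2=ray(s,*S(*bs[k]))
    l=np.linalg.lstsq(np.c_[d1,-d2],o2-o1,rcond=None)[0]; print('   tri',((o1+d1*l[0]+o2+d2*l[1])/2).round(4))
print('bodies')
for k,p in {'green':(337,280),'yellow':(582,302),'blue':(703,306)}.items(): pass
W=[(110,565),(237,555),(364,545),(489,535)]
w=[atz(t,*T(*p),.022)[:2] for p in W]
for i in w: print(i.round(4))
print(np.linalg.norm(np.diff(w,axis=0),axis=1))
# tray corners lip
for p in [(272,200),(771,247),(764,383),(259,333)]: print('tray',atz(t,*T(*p),.023).round(4))
print('jar',atz(t,120,283,.095))
# plate top
for p in [(25,460),(550,430)]: print('plate',atz(t,*T(*p),.051).round(4))
```

```text
green [0.6251 0.0332 0.106 ] [0.6228 0.0306 0.099 ]
   tri [0.6258 0.0332 0.1015]
red [ 0.6207 -0.0414  0.106 ] [ 0.6198 -0.0434  0.099 ]
   tri [ 0.6215 -0.0417  0.1004]
yellow [ 0.6145 -0.1126  0.106 ] [ 0.6126 -0.1144  0.099 ]
   tri [ 0.6149 -0.1128  0.1006]
blue [ 0.6088 -0.1822  0.106 ] [ 0.6074 -0.1843  0.099 ]
   tri [ 0.6093 -0.1828  0.1003]
orangeR [ 0.5224 -0.1644  0.096 ] [ 0.5206 -0.1676  0.089 ]
   tri [ 0.5228 -0.1653  0.0906]
orangeL [0.7501 0.008  0.096 ] [0.748  0.0059 0.089 ]
   tri [0.7509 0.0083 0.0917]
blueX [ 0.7388 -0.1405  0.096 ] [ 0.7387 -0.1423  0.089 ]
   tri [ 0.74   -0.141   0.0902]
bodies
[0.4564 0.1673]
[0.462  0.0929]
[0.4677 0.0181]
[ 0.4734 -0.0558]
[0.07462448 0.07498586 0.07410392]
tray [0.6734 0.0734 0.023 ]
tray [ 0.6452 -0.226   0.023 ]
tray [ 0.5633 -0.2203  0.023 ]
tray [0.5933 0.0807 0.023 ]
jar [0.49735476 0.43773109 0.095     ]
plate [0.5169 0.2134 0.051 ]
plate [ 0.5339 -0.0902  0.051 ]
```

```bash
python3 -m handwheel '[[0.48,0.33,0.03,0,0,76.5,1],[0.48,0.33,0.03,0,0,76.5,1],[0.48,0.33,0.03,0,0,76.5,1],[0.48,0.33,0.03,0,0,76.5,1],[0.48,0.33,0.03,0,0,76.5,1],[0.48,0.33,0.03,0,0,76.5,1],[0.48,0.33,0.03,0,0,76.5,1],[0.48,0.33,0.03,0,0,76.5,1],[0.48,0.33,0.03,0,0,76.5,1],[0.48,0.33,0.03,0,0,76.5,1]]'
cat >> h.py <<'E'
from scipy.spatial.transform import Rotation as Ro
def st():
    o=arm.get_obs(); R=Ro.from_rotvec(o['ee_rot']).as_matrix()
    print('t',round(o['time_s'],2),'pos',o['eef_pos'].round(4),'x',R[:,0].round(3),'z',R[:,2].round(3),'w',round(o['width'],4),'F',o['contact_force'].round(1),'q',o['q'].round(2)); return o
E
python3 -c "
from h import *
st()"
```

```text
time_s: 0.98
eef_pos: [0.4669, -0.273, 0.2522]
ee_rot: [-3.139, 0.124, 0.002]
contact_force: [0.6, -1.6, -0.0]
width: 0.0852
t 0.98 pos [ 0.4669 -0.273   0.2522] x [ 0.997 -0.079 -0.001] z [-0.001  0.    -1.   ] w 0.0852 F [ 0.6 -1.6 -0. ] q [-0.6   0.09  1.32 -0.    1.73 -0.52]
```

```bash
python3 -m handwheel '[[0.141,0.09,-0.06,0,0,0,1],[0.141,0.09,-0.06,0,0,0,1],[0.141,0.09,-0.06,0,0,0,1],[0.141,0.09,-0.06,0,0,0,1],[0.141,0.09,-0.06,0,0,0,1],[0.141,0.09,-0.06,0,0,0,1],[0.141,0.09,-0.06,0,0,0,1],[0.141,0.09,-0.06,0,0,0,1]]'
python3 - <<'E'
from h import *
st(); c=snap('wrist','w1')
for p in [(.608,-.183,.110),(.608,-.183,.099),(.608,-.183,.05)]: print(proj(c,p).round(1))
E
```

```text
time_s: 1.65
eef_pos: [0.6074, -0.1839, 0.193]
ee_rot: [3.139, -0.125, -0.001]
contact_force: [-0.1, -0.4, 0.1]
width: 0.0857
t 1.65 pos [ 0.6074 -0.1839  0.193 ] x [ 0.997 -0.08  -0.001] z [-0.001 -0.    -1.   ] w 0.0857 F [-0.1 -0.4  0.1] q [-0.35  0.38  1.1  -0.    1.66 -0.27]
[[323.1 244.1]]
[[323.1 238.8]]
[[323.  220.1]]
```

View pics/w1.png

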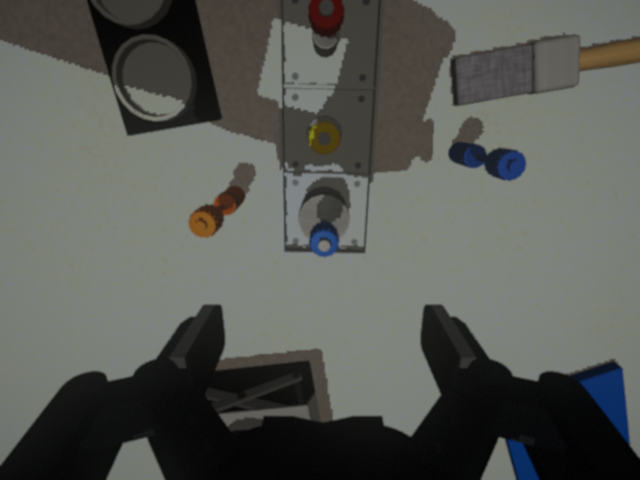

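```bash
python3 -m handwheel '[[0.001,0.001,-0.04,0,0,0,1],[0.001,0.001,-0.08,0,0,0,1],[0.001,0.001,-0.114,0,0,0,1],[0.001,0.001,-0.114,0,0,0,1],[0.001,0.001,-0.114,0,0,0,1],[0.001,0.001,-0.114,0,0,0,1]]'
python3 - <<'E'
from h import *
st(); c=snap('wrist','w2'); snap('scene','s2'); crop('s2','s2c',190,100,430,280,3)
E
```

```text
time_s: 2.2
eef_pos: [0.6093, -0.1843, 0.0829]
ee_rot: [3.137, -0.127, 0.007]
contact_force: [0.8, -0.1, 0.9]
width: 0.085
t 2.2 pos [ 0.6093 -0.1843  0.0829] x [ 0.997 -0.081  0.004] z [ 0.004 -0.002 -1.   ] w 0.085 F [ 0.8 -0.1  0.9] q [-0.35  0.45  1.23 -0.    1.45 -0.27]
```

View pics/w2.png

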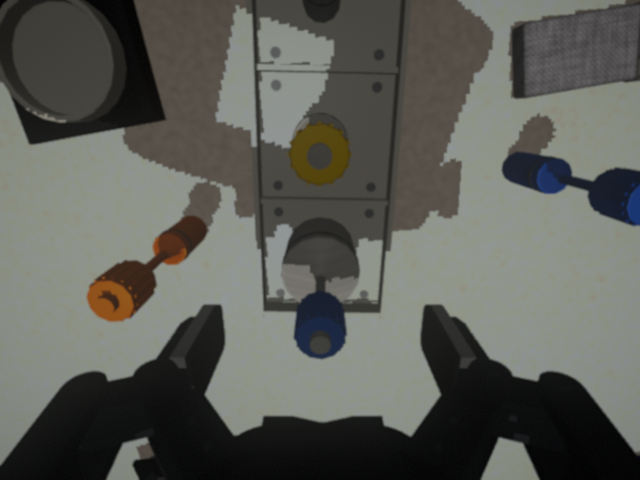

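View pics/s2c.png

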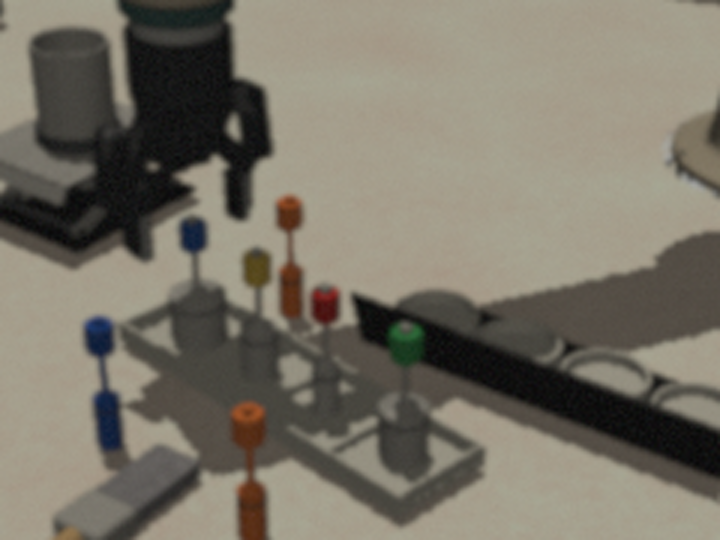

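Run:
```python
from h import *
c=load('w2')
for p in [(.608,-.183,.114),(.608,-.183,.110),(.609,-.184,.110),(.609,-.184,.099),(.608,-.183,.05)]: print(proj(c,p).round(1))
print(atz(c,320,343,.114),atz(c,320,271,.05))
```

```text
[[318.7 345.4]]
[[318.7 339.1]]
[[321.5 341.1]]
[[321.4 325.4]]
[[319.3 274.3]]
[ 0.60859275 -0.18195265  0.114     ] [ 0.60854548 -0.1810454   0.05      ]
```

```bash
python3 -m handwheel '[[-0.001,0.002,-0.004,0,0,0,1],[-0.001,0.002,-0.004,0,0,0,0.2],[-0.001,0.002,-0.004,0,0,0,-1],[-0.001,0.002,-0.004,0,0,0,-1],[-0.001,0.002,-0.004,0,0,0,-1],[-0.001,0.002,-0.004,0,0,0,-1],[-0.001,0.002,-0.004,0,0,0,-1],[-0.001,0.002,-0.004,0,0,0,-1],[-0.001,0.002,-0.004,0,0,0,-1],[-0.001,0.002,-0.004,0,0,0,-1]]'
python3 - <<'E'
from h import *
st(); c=snap('wrist','w3')
E
```

```text
time_s: 3.13
eef_pos: [0.6089, -0.1822, 0.0796]
ee_rot: [3.136, -0.127, 0.01]
contact_force: [-0.1, -0.8, 1.3]
width: 0.0183
t 3.13 pos [ 0.6089 -0.1822  0.0796] x [ 0.997 -0.081  0.006] z [ 0.006 -0.003 -1.   ] w 0.0183 F [-0.1 -0.8  1.3] q [-0.35  0.45  1.24 -0.    1.44 -0.27]
```

View pics/w3.png

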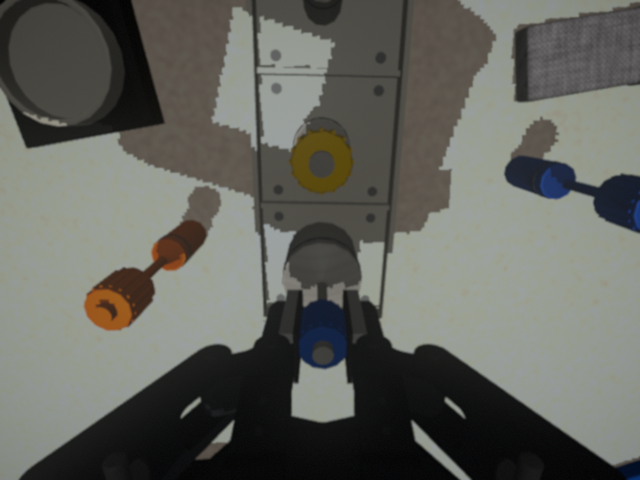

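```bash
python3 -m handwheel '[[0,0,0.03,0,0,0,-1],[0,0,0.06,0,0,0,-1],[0,0,0.09,0,0,0,-1],[-0.01,0.01,0.12,0,0,0,-1],[-0.03,0.03,0.13,0,0,0,-1],[-0.055,0.055,0.13,0,0,0,-1],[-0.08,0.08,0.13,0,0,0,-1],[-0.11,0.1,0.13,0,0,0,-1],[-0.136,0.125,0.13,0,0,0,-1],[-0.136,0.125,0.13,0,0,0,-1]]'
python3 - <<'E'
from h import *
st(); c=snap('wrist','w4');snap('top','t4');snap('scene','s4')
E
```

```text
time_s: 4.02
eef_pos: [0.4692, -0.0539, 0.2087]
ee_rot: [3.138, -0.123, 0.005]
contact_force: [-0.2, 0.1, -2.3]
width: 0.0183
t 4.02 pos [ 0.4692 -0.0539  0.2087] x [ 0.997 -0.078  0.003] z [ 0.003 -0.001 -1.   ] w 0.0183 F [-0.2  0.1 -2.3] q [-0.19 -0.09  1.59 -0.    1.64 -0.11]
```

View pics/w4.png

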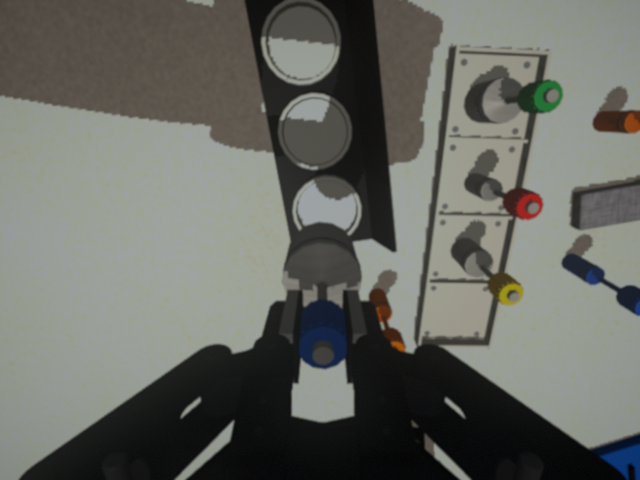

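View pics/s4.png

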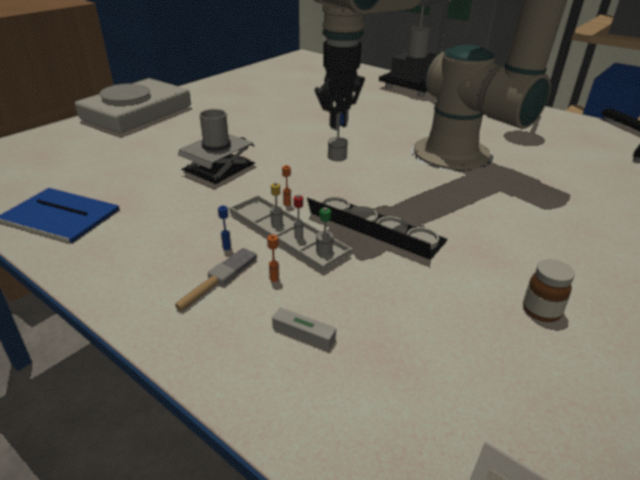

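Run:
```python
from h import *
c=load('w4')
for p in [(301,41),(315,131),(328,211)]: print(atz(c,*p,.022).round(4))
for w in [(.4565,.166),(.462,.0915),(.467,.017),(.473,-.057)]: print(proj(c,(*w,.022)).round(1))
crop('w4','w4c',220,0,420,250,3)
```

```text
[0.4631 0.0934 0.022 ]
[0.4688 0.019  0.022 ]
[ 0.4752 -0.0568  0.022 ]
[[284.1 -58.5]]
[[299.9  43.6]]
[[313.2 133.5]]
[[325.8 211.3]]
```

View pics/w4c.png

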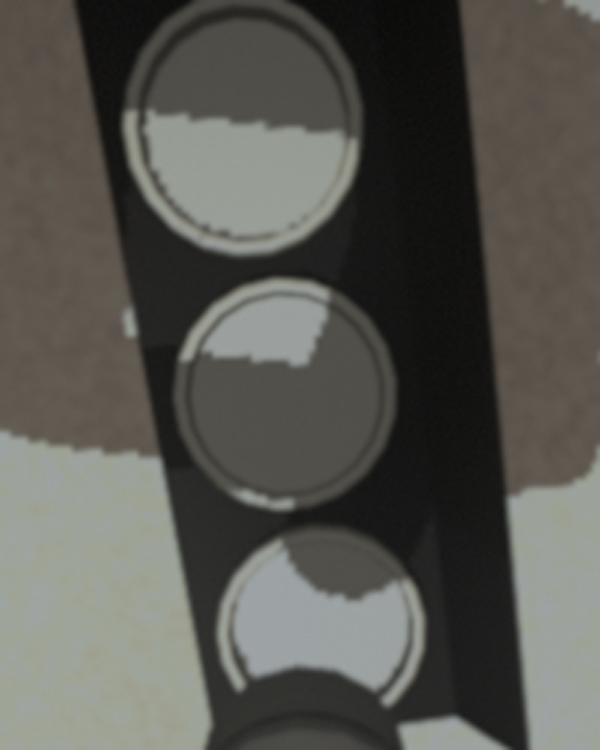

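```bash
python3 -m handwheel '[[0.005,-0.002,0,0,0,0,-1],[0.005,-0.002,-0.03,0,0,0,-1],[0.005,-0.002,-0.06,0,0,0,-1],[0.005,-0.002,-0.09,0,0,0,-1],[0.005,-0.002,-0.105,0,0,0,-1],[0.005,-0.002,-0.12,0,0,0,-1],[0.005,-0.002,-0.122,0,0,0,-1],[0.005,-0.002,-0.122,0,0,0,-1]]'
python3 - <<'E'
from h import *
st(); c=snap('wrist','w5');snap('scene','s5');crop('s5','s5c',260,100,460,260,4)
E
```

```text
time_s: 4.83
eef_pos: [0.4782, -0.0597, 0.0868]
ee_rot: [3.136, -0.127, 0.007]
contact_force: [-0.7, 0.7, -0.2]
width: 0.0184
t 4.83 pos [ 0.4782 -0.0597  0.0868] x [ 0.997 -0.081  0.005] z [ 0.004 -0.003 -1.   ] w 0.0184 F [-0.7  0.7 -0.2] q [-0.2   0.03  1.72 -0.    1.39 -0.12]
```

View pics/w5.png

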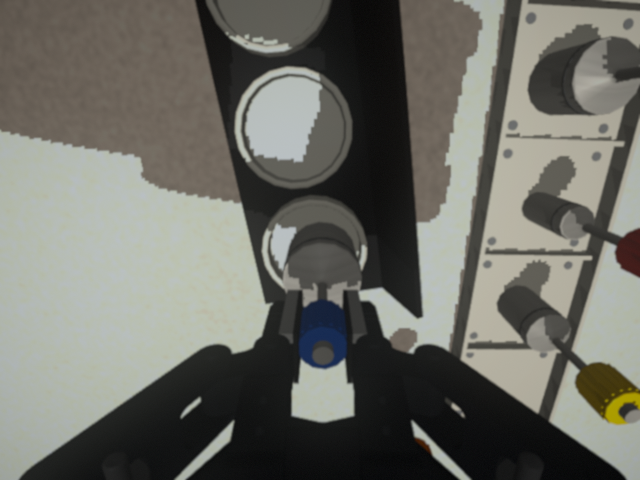

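View pics/s5c.png

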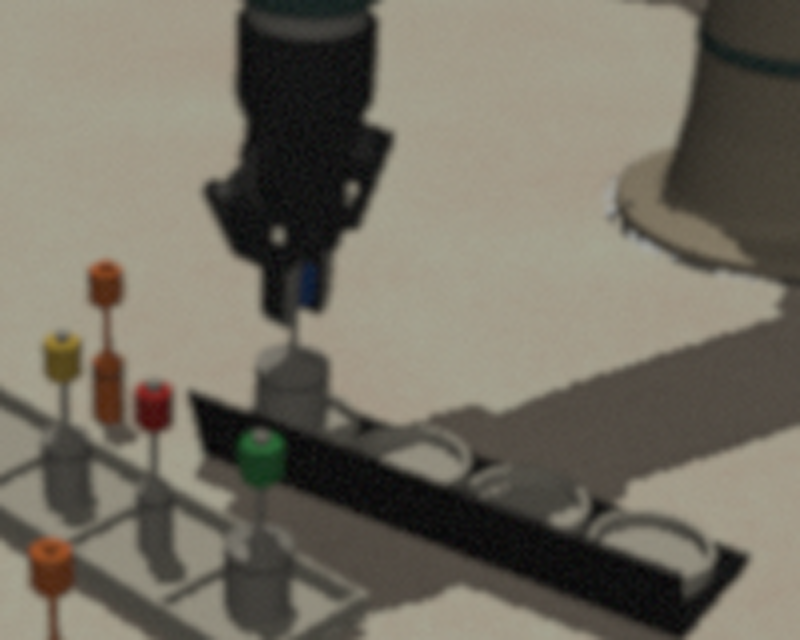

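```bash
python3 -m handwheel '[[-0.004,0.004,0,0,0,0,-1],[-0.004,0.004,0,0,0,0,-1],[-0.004,0.004,-0.003,0,0,0,-1],[-0.004,0.004,-0.005,0,0,0,-1],[-0.004,0.004,-0.005,0,0,0,-1],[-0.004,0.004,-0.005,0,0,0,-1]]'
python3 - <<'E'
from h import *
st(); c=snap('wrist','w6')
E
```

```text
time_s: 5.43
eef_pos: [0.475, -0.0557, 0.0837]
ee_rot: [3.136, -0.127, 0.013]
contact_force: [-0.1, -0.3, -1.4]
width: 0.0182
t 5.43 pos [ 0.475  -0.0557  0.0837] x [ 0.997 -0.081  0.008] z [ 0.008 -0.004 -1.   ] w 0.0182 F [-0.1 -0.3 -1.4] q [-0.19  0.02  1.74 -0.    1.38 -0.11]
```

View pics/w6.png

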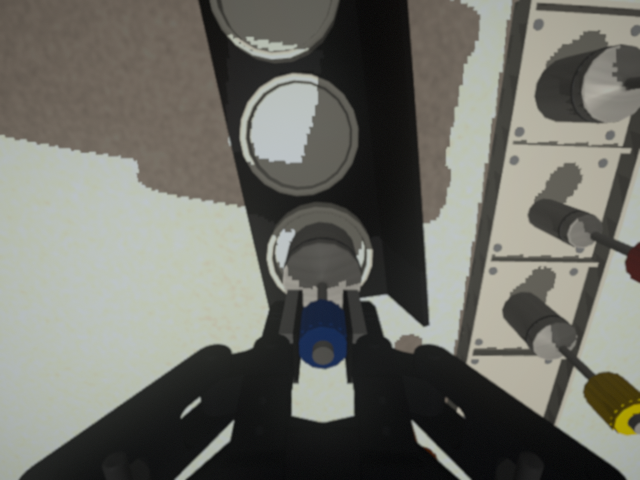

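```bash
python3 -m handwheel '[[0,0,-0.001,0.2,0.5,0,-1],[0,0,-0.002,0.2,0.5,0,-1],[0,0,-0.003,0.2,0.5,0,-1],[0,0,-0.003,0.2,0.5,0,-1],[0,0,-0.003,0.2,0.5,0,-1]]'
```

```text
time_s: 5.9
eef_pos: [0.4754, -0.0558, 0.0817]
ee_rot: [3.139, -0.127, 0.0]
contact_force: [-1.7, 0.4, 5.0]
width: 0.0182
```

```bash
python3 -m handwheel '[[0,0,0,0,0,0,-0.3],[0,0,0,0,0,0,0],[0,0,0,0,0,0,0.4],[0,0,0,0,0,0,0.6],[0,0,0,0,0,0,0.6],[0,0,0.03,0,0,0,0.6],[0,0,0.06,0,0,0,0.6],[0,0,0.09,0,0,0,0.6],[0,0,0.11,0,0,0,0.6],[0,0,0.11,0,0,0,0.6]]'
python3 - <<'E'
from h import *
st(); c=snap('wrist','w7'); snap('scene','s7');crop('s7','s7c',190,130,460,290,3)
E
```

```text
time_s: 6.73
eef_pos: [0.4774, -0.0562, 0.1969]
ee_rot: [3.137, -0.127, 0.014]
contact_force: [0.1, 0.6, 0.1]
width: 0.0685
t 6.73 pos [ 0.4774 -0.0562  0.1969] x [ 0.997 -0.081  0.009] z [ 0.009 -0.002 -1.   ] w 0.0685 F [0.1 0.6 0.1] q [-0.19 -0.07  1.59 -0.    1.61 -0.11]
```

View pics/w7.png

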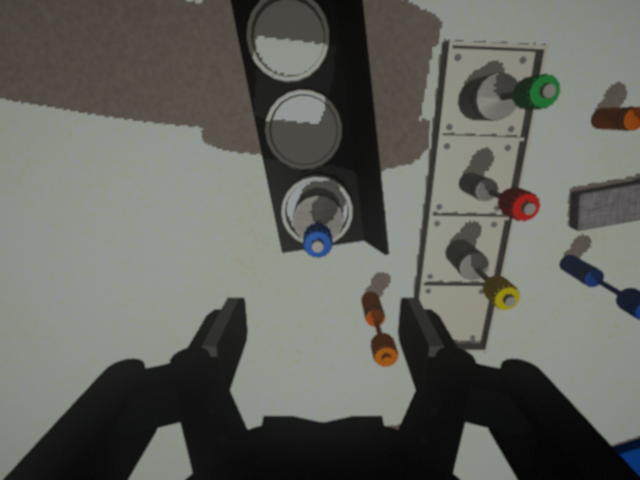

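View pics/s7c.png

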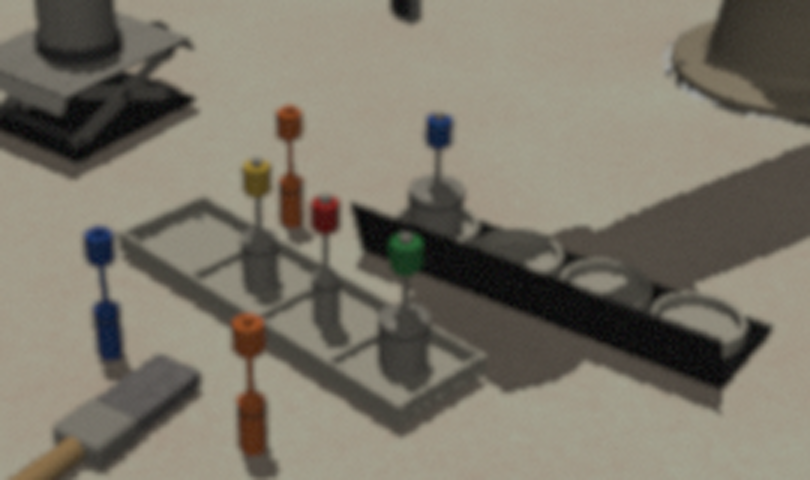

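```bash
python3 -m handwheel '[[0.037,0.022,0,0.1,0.5,0,0.6],[0.074,0.045,0,0.1,0.5,0,0.6],[0.11,0.067,0,0.1,0.5,0,0.6],[0.147,0.089,-0.02,0.1,0.5,0,0.6],[0.147,0.089,-0.045,0.1,0.5,0,0.6],[0.147,0.089,-0.045,0.1,0.5,0,0.6],[0.147,0.089,-0.045,0.1,0.5,0,0.6]]'
python3 - <<'E'
from h import *
st(); c=snap('wrist','w8')
for p in [(.625,.033,.114),(.625,.033,.05)]: print(proj(c,p).round(1))
E
```

```text
time_s: 7.42
eef_pos: [0.6209, 0.0334, 0.143]
ee_rot: [-3.138, 0.126, 0.024]
contact_force: [0.2, -1.3, 0.2]
width: 0.068
t 7.42 pos [0.6209 0.0334 0.143 ] x [ 0.997 -0.08  -0.015] z [-0.015  0.001 -1.   ] w 0.068 F [ 0.2 -1.3  0.2] q [-0.01  0.38  1.2   0.    1.58  0.07]
[[330.5 279.5]]
[[329.8 240.6]]
```

View pics/w8.png

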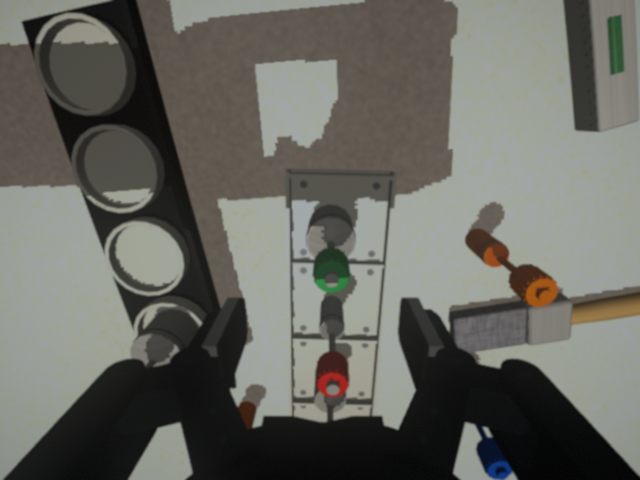

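Run:
```python
from h import *
st(); c=snap('wrist','w9'); st(); print(atz(c,333,279,.114))
crop('w9','w9c',240,180,420,310,4)
```

```text
t 7.47 pos [0.6217 0.0329 0.1458] x [ 0.997 -0.081 -0.01 ] z [-0.01   0.001 -1.   ] w 0.0684 F [ 0.5 -0.5  0.6] q [-0.01  0.37  1.2   0.    1.58  0.07]
t 7.52 pos [0.6223 0.0326 0.1478] x [ 0.997 -0.081 -0.007] z [-0.007  0.001 -1.   ] w 0.0685 F [-0.1 -0.4  1.2] q [-0.01  0.37  1.2   0.    1.58  0.07]
[0.6272815  0.03135575 0.114     ]
```

View pics/w9c.png

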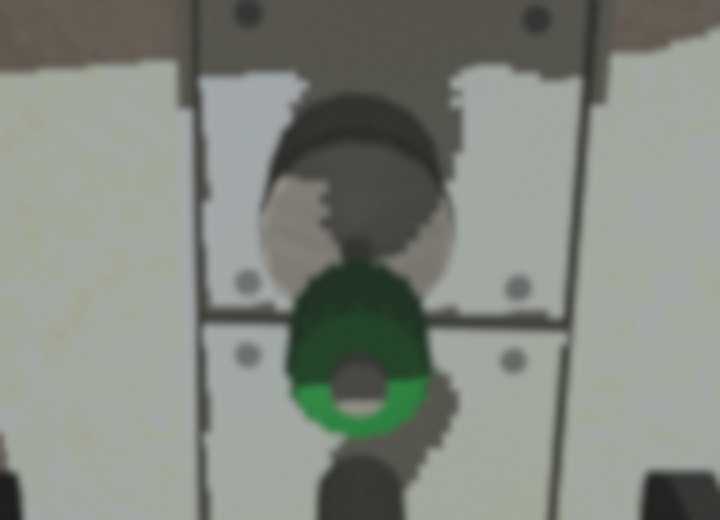

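Run:
```python
from h import *
c=load('w9'); print(atz(c,329.9,275.5,.114), atz(c,(350)/4+240,(218)/4+180,.05)); st()
c=snap('wrist','w10'); st()
```

```text
[0.62572368 0.03361035 0.114     ] [0.62482354 0.0363222  0.05      ]
t 7.52 pos [0.6223 0.0326 0.1478] x [ 0.997 -0.081 -0.007] z [-0.007  0.001 -1.   ] w 0.0685 F [-0.1 -0.4  1.2] q [-0.01  0.37  1.2   0.    1.58  0.07]
t 7.57 pos [0.6227 0.0325 0.1488] x [ 0.997 -0.082 -0.005] z [-0.005  0.001 -1.   ] w 0.0687 F [0.1 0.2 0.7] q [-0.01  0.37  1.2   0.    1.58  0.07]
```

```bash
python3 -m handwheel '[[0.003,0.001,-0.02,-0.1,-0.2,0,0.6],[0.003,0.001,-0.04,-0.1,-0.2,0,0.6],[0.003,0.001,-0.06,-0.1,-0.2,0,0.6],[0.003,0.001,-0.069,-0.1,-0.2,0,0.6],[0.003,0.001,-0.069,-0.1,-0.2,0,0.6],[0.003,0.001,-0.069,-0.1,-0.2,0,0.6],[0.003,0.001,-0.069,-0.1,-0.2,0,0.6]]'
python3 - <<'E'
from h import *
c=snap('wrist','w11'); st()
crop('w11','w11c',200,200,440,400,3)
for p in [(.6255,.0335,.114),(.6255,.0335,.05)]: print(((proj(c,p)[0]-[200,200])*3).round(0))
E
```

```text
time_s: 8.15
eef_pos: [0.6266, 0.0332, 0.0822]
ee_rot: [3.138, -0.129, 0.003]
contact_force: [0.4, -0.0, 0.8]
width: 0.0682
t 8.2 pos [0.6267 0.0333 0.0821] x [ 0.997 -0.082  0.002] z [ 0.002 -0.001 -1.   ] w 0.0684 F [0.5 0.5 0.4] q [-0.01  0.43  1.26 -0.    1.45  0.08]
[358. 447.]
[360. 230.]
```

View pics/w11c.png

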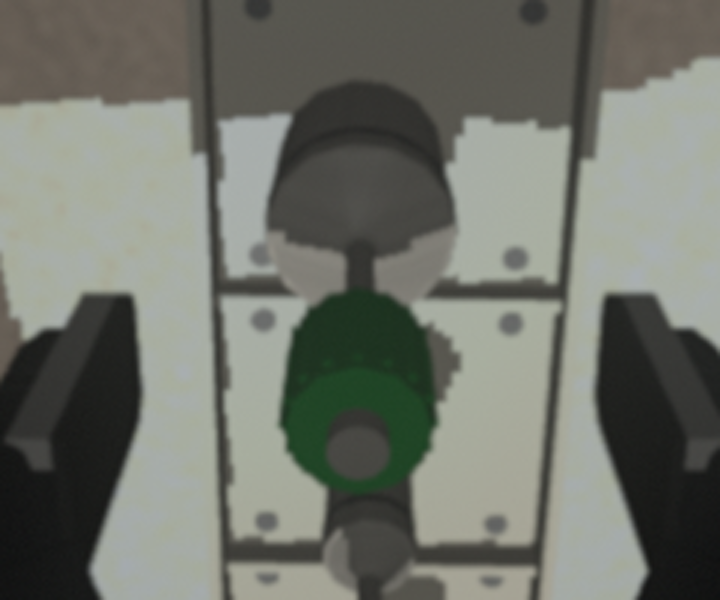

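```bash
python3 -m handwheel '[[-0.001,0,-0.003,0,0,0,0.6],[-0.001,0,-0.003,0,0,0,0],[-0.001,0,-0.003,0,0,0,-1],[-0.001,0,-0.003,0,0,0,-1],[-0.001,0,-0.003,0,0,0,-1],[-0.001,0,-0.003,0,0,0,-1],[-0.001,0,-0.003,0,0,0,-1],[-0.001,0,-0.003,0,0,0,-1],[-0.001,0,-0.003,0,0,0,-1]]'
python3 -c "
from h import *
st()"
```

```text
time_s: 8.95
eef_pos: [0.6258, 0.0333, 0.0794]
ee_rot: [3.138, -0.128, 0.003]
contact_force: [-0.8, -0.1, 2.0]
width: 0.0182
t 8.95 pos [0.6258 0.0333 0.0794] x [ 0.997 -0.082  0.002] z [ 0.002 -0.001 -1.   ] w 0.0182 F [-0.8 -0.1  2. ] q [-0.01  0.43  1.27 -0.    1.44  0.08]
```

```bash
python3 -m handwheel '[[0,0,0.03,0,0,0,-1],[0,0,0.06,0,0,0,-1],[0,0,0.09,0,0,0,-1],[-0.02,-0.002,0.11,0,0,0,-1],[-0.05,-0.005,0.11,0,0,0,-1],[-0.085,-0.008,0.11,0,0,0,-1],[-0.12,-0.012,0.11,0,0,0,-1],[-0.157,-0.015,0.11,0,0,0,-1],[-0.157,-0.015,0.11,0,0,0,-1],[-0.157,-0.015,0.11,0,0,0,-1]]'
python3 - <<'E'
from h import *
c=snap('wrist','w12'); st()
E
```

```text
time_s: 9.78
eef_pos: [0.4674, 0.0183, 0.1891]
ee_rot: [3.138, -0.129, 0.004]
contact_force: [0.3, 0.1, -1.3]
width: 0.0181
t 9.83 pos [0.4687 0.0183 0.1897] x [ 0.997 -0.082  0.003] z [ 0.003 -0.001 -1.   ] w 0.0185 F [ 0.1  0.  -0.6] q [-0.04 -0.09  1.63 -0.    1.6   0.04]
```

View pics/w12.png

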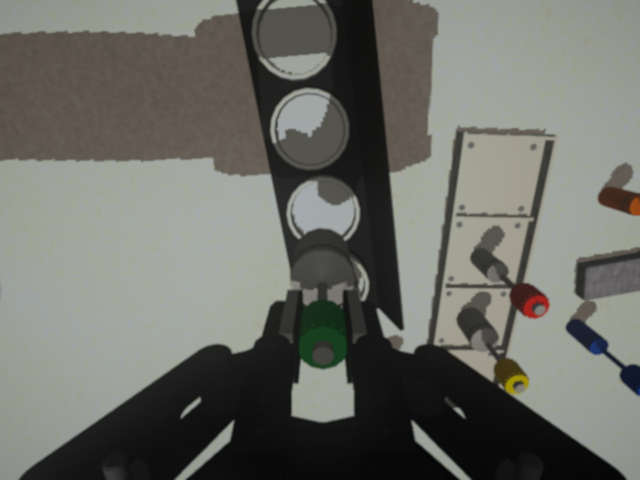

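```bash
python3 - <<'E'
from h import *
c=load('w12')
for p in [(293,36),(309.5,129),(323,211)]: print(atz(c,*p,.022).round(4))
E
python3 -m handwheel '[[0,0,-0.03,0,0.1,0,-1],[0,0,-0.06,0,0.1,0,-1],[0,0,-0.085,0,0.1,0,-1],[0,0,-0.1,0,0.1,0,-1],[0,0,-0.104,0,0.1,0,-1],[0,0,-0.104,0,0.1,0,-1],[0,0,-0.104,0,0.1,0,-1],[0,0,-0.104,0,0.1,0,-1]]'
python3 - <<'E'
from h import *
st()
E
```

```text
[0.4564 0.166  0.022 ]
[0.463  0.0939 0.022 ]
[0.4686 0.0209 0.022 ]
time_s: 10.5
eef_pos: [0.4701, 0.0183, 0.0872]
ee_rot: [3.138, -0.129, 0.007]
contact_force: [0.2, 0.4, -1.1]
width: 0.0185
t 10.5 pos [0.4701 0.0183 0.0872] x [ 0.997 -0.082  0.005] z [ 0.004 -0.001 -1.   ] w 0.0185 F [ 0.2  0.4 -1.1] q [-0.04 -0.01  1.75 -0.    1.39  0.04]
```

```bash
python3 -m handwheel '[[-0.001,0.001,-0.002,0,0.2,0,-1],[-0.001,0.001,-0.004,0,0.2,0,-1],[-0.001,0.001,-0.006,0,0.2,0,-1],[-0.001,0.001,-0.006,0,0.2,0,-1],[-0.001,0.001,-0.006,0,0.2,0,-1],[-0.001,0.001,-0.006,0,0.2,0,-1]]'
python3 - <<'E'
from h import *
st();c=snap('wrist','w13')
E
```

```text
time_s: 11.0
eef_pos: [0.4692, 0.0193, 0.0814]
ee_rot: [3.138, -0.129, 0.002]
contact_force: [-0.2, 0.7, -0.9]
width: 0.0185
t 11.0 pos [0.4692 0.0193 0.0814] x [ 0.997 -0.082  0.001] z [ 0.001 -0.001 -1.   ] w 0.0185 F [-0.2  0.7 -0.9] q [-0.04  0.    1.76 -0.    1.38  0.04]
```

View pics/w13.png

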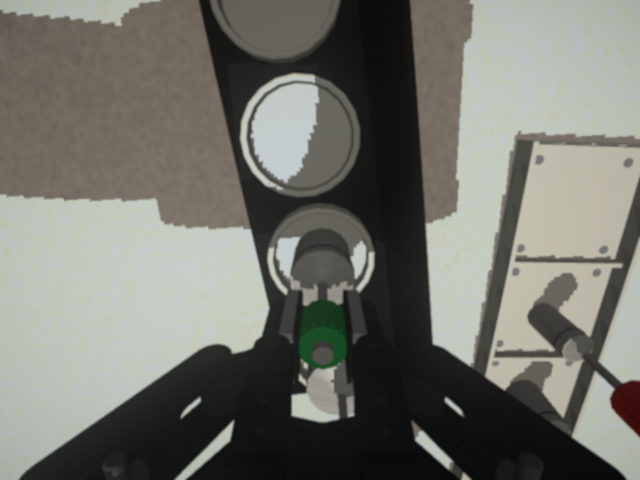

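```bash
python3 -m handwheel '[[0,0,-0.001,0,0,0,-1],[0,0,-0.002,0,0,0,-1],[0,0,-0.002,0,0,0,-1],[0,0,-0.002,0,0,0,-1]]'
```

```text
time_s: 11.38
eef_pos: [0.4698, 0.0193, 0.0814]
ee_rot: [3.138, -0.129, 0.005]
contact_force: [-4.3, 0.2, 11.4]
width: 0.0184
```

On the floor (11 N). Release, rise.

```bash
python3 -m handwheel '[[0,0,0.001,0,0,0,-0.3],[0,0,0.001,0,0,0,0],[0,0,0.001,0,0,0,0.4],[0,0,0.001,0,0,0,0.6],[0,0,0.001,0,0,0,0.6],[0,0,0.03,0,0,0,0.6],[0,0,0.06,0,0,0,0.6],[0,0,0.09,0,0,0,0.6],[0,0,0.11,0,0,0,0.6],[0,0,0.11,0,0,0,0.6]]'
python3 - <<'E'
from h import *
st(); c=snap('wrist','w14'); snap('scene','s14');crop('s14','s14c',190,130,460,290,3)
E
```

```text
time_s: 12.22
eef_pos: [0.4717, 0.0192, 0.1964]
ee_rot: [3.138, -0.129, 0.018]
contact_force: [0.8, 0.3, 0.4]
width: 0.0681
t 12.22 pos [0.4717 0.0192 0.1964] x [ 0.997 -0.082  0.011] z [ 0.011 -0.001 -1.   ] w 0.0681 F [0.8 0.3 0.4] q [-0.04 -0.09  1.62 -0.    1.61  0.04]
```

View pics/s14c.png

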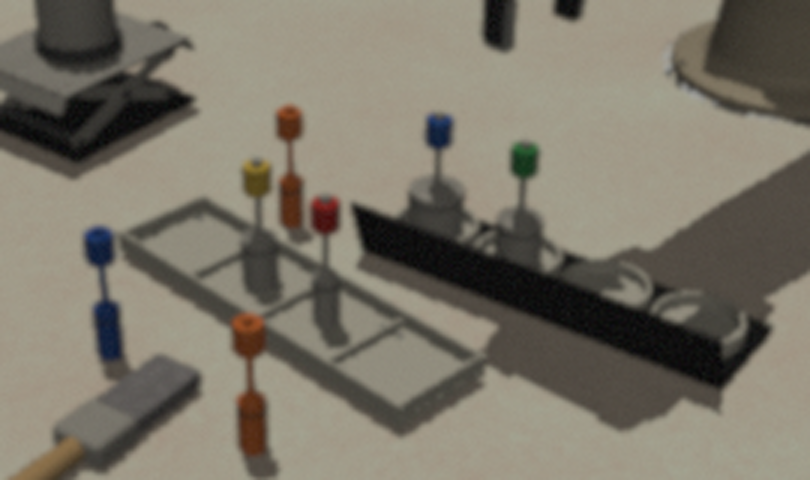

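View pics/w14.png

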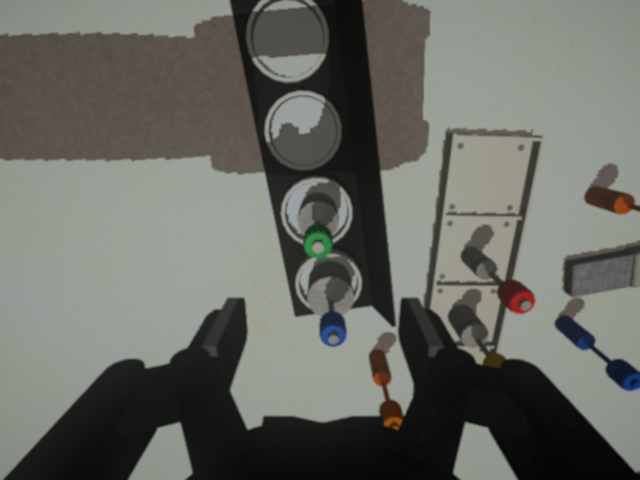

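```bash
python3 -m handwheel '[[0.028,-0.026,0,0,0.3,0,0.6],[0.056,-0.052,0,0,0.3,0,0.6],[0.084,-0.078,0,0,0.3,0,0.6],[0.112,-0.104,0,0,0.3,0,0.6],[0.143,-0.132,-0.01,0,0.3,0,0.6],[0.143,-0.132,-0.045,0,0.3,0,0.6],[0.143,-0.132,-0.045,0,0.3,0,0.6],[0.143,-0.132,-0.045,0,0.3,0,0.6],[0.143,-0.132,-0.045,0,0.3,0,0.6]]'
python3 - <<'E'
from h import *
c=snap('wrist','w15'); st()
crop('w15','w15c',240,180,420,310,4)
for p in [(.6145,-.1125,.114),(.6145,-.1125,.05)]: print(((proj(c,p)[0]-[240,180])*4).round(0))
E
```

```text
time_s: 13.07
eef_pos: [0.6123, -0.1119, 0.1467]
ee_rot: [3.139, -0.127, -0.004]
contact_force: [-0.3, -0.0, 0.8]
width: 0.0683
t 13.12 pos [ 0.6129 -0.1119  0.1482] x [ 0.997 -0.081  0.   ] z [ 0.    -0.001 -1.   ] w 0.0685 F [-0.9 -0.2  0.1] q [-0.24  0.36  1.21 -0.    1.57 -0.16]
[345. 389.]
[342. 237.]
```

View pics/w15c.png

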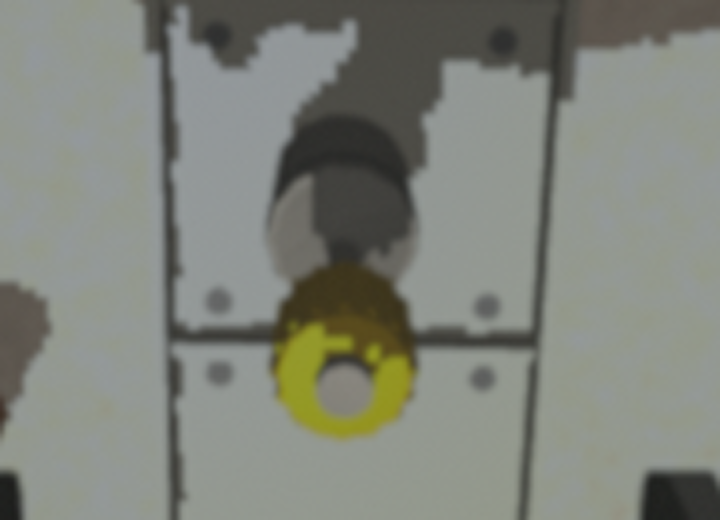

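```bash
python3 -m handwheel '[[0.001,0,-0.02,0,0,0,0.6],[0.001,0,-0.04,0,0,0,0.6],[0.001,0,-0.06,0,0,0,0.6],[0.001,0,-0.07,0,0,0,0.6],[0.001,0,-0.07,0,0,0,0.6],[0.001,0,-0.07,0,0,0,0.6],[0.001,0,-0.07,0,0,0,0.6]]'
python3 - <<'E'
from h import *
c=snap('wrist','w16'); st()
crop('w16','w16c',200,200,440,400,3)
E
```

```text
time_s: 13.7
eef_pos: [0.6148, -0.1119, 0.0806]
ee_rot: [3.137, -0.127, 0.006]
contact_force: [1.0, -0.1, -0.4]
width: 0.0685
t 13.75 pos [ 0.6148 -0.112   0.0805] x [ 0.997 -0.081  0.004] z [ 0.004 -0.002 -1.   ] w 0.0685 F [-0.4  0.2  0.6] q [-0.24  0.42  1.28 -0.    1.44 -0.16]
```

View pics/w16c.png

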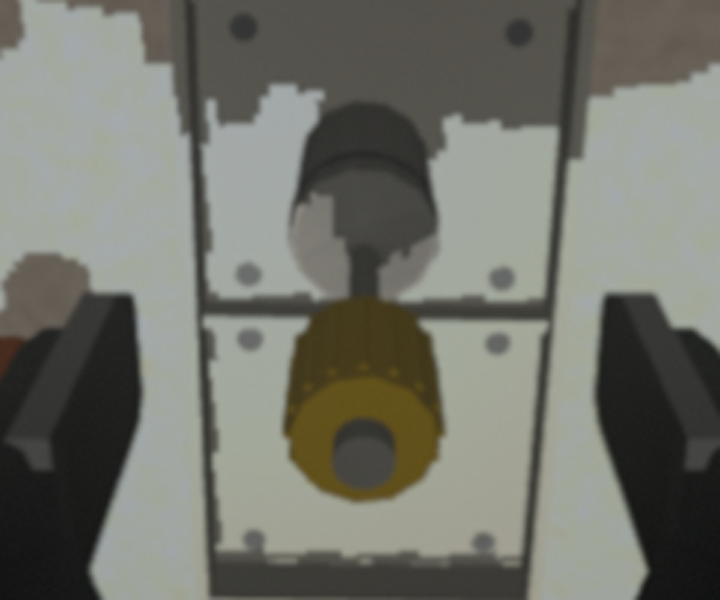

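```bash
python3 -m handwheel '[[-0.0005,0,-0.001,0,0,0,0.6],[-0.0005,0,-0.001,0,0,0,0],[-0.0005,0,-0.001,0,0,0,-1],[-0.0005,0,-0.001,0,0,0,-1],[-0.0005,0,-0.001,0,0,0,-1],[-0.0005,0,-0.001,0,0,0,-1],[-0.0005,0,-0.001,0,0,0,-1],[-0.0005,0,-0.001,0,0,0,-1],[-0.0005,0,-0.001,0,0,0,-1]]'
```

```text
time_s: 14.5
eef_pos: [0.6145, -0.1121, 0.0797]
ee_rot: [3.137, -0.127, 0.006]
contact_force: [-0.2, -0.2, 2.3]
width: 0.0185
```

```bash
python3 -m handwheel '[[0,0,0.03,0,0,0,-1],[0,0,0.06,0,0,0,-1],[0,0,0.09,0,0,0,-1],[0,0,0.12,0,0,0,-1],[-0.015,0.02,0.135,0,0,0,-1],[-0.03,0.04,0.135,0,0,0,-1],[-0.05,0.07,0.135,0,0,0,-1],[-0.07,0.1,0.135,0,0,0,-1],[-0.09,0.13,0.135,0,0,0,-1],[-0.11,0.155,0.135,0,0,0,-1]]' && python3 -m handwheel '[[-0.02,0.025,0,0,0,0,-1],[-0.035,0.045,0,0,0,0,-1],[-0.045,0.06,0,0,0,0,-1],[-0.045,0.06,0,0,0,0,-1],[-0.045,0.06,0,0,0,0,-1]]'
python3 - <<'E'
from h import *
c=snap('wrist','w17'); st()
E
```

```text
time_s: 15.33
eef_pos: [0.5031, 0.0446, 0.2142]
ee_rot: [3.138, -0.126, 0.005]
contact_force: [0.6, 0.7, -0.9]
width: 0.0184
time_s: 15.75
eef_pos: [0.4578, 0.1049, 0.2142]
ee_rot: [3.137, -0.123, 0.006]
contact_force: [0.7, 0.4, -0.5]
width: 0.0183
t 15.8 pos [0.4582 0.1043 0.2141] x [ 0.997 -0.08   0.003] z [ 0.003 -0.002 -1.   ] w 0.0181 F [-0.6 -0.  -1.5] q [ 0.15 -0.1   1.59 -0.    1.65  0.23]
```

View pics/w17.png

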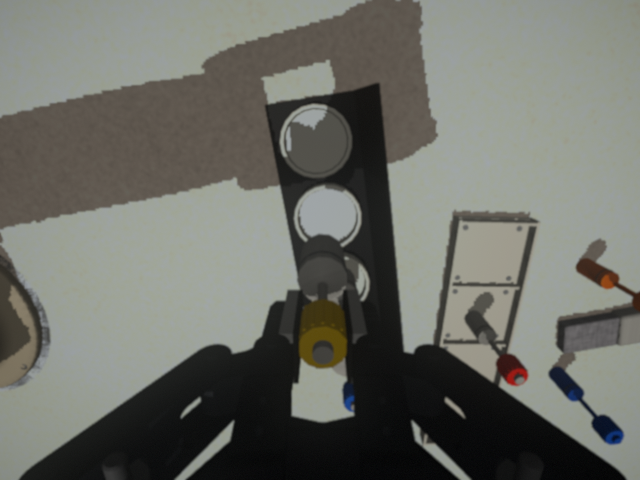

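```bash
python3 - <<'E'
from h import *
c=load('w17')
for p in [(316,140.5),(328.5,217)]: print(atz(c,*p,.022).round(4))
E
python3 -m handwheel '[[0.005,-0.0105,0,0,0.2,0,-1],[0.005,-0.0105,-0.03,0,0.2,0,-1],[0.005,-0.0105,-0.06,0,0.2,0,-1],[0.005,-0.0105,-0.09,0,0.2,0,-1],[0.005,-0.0105,-0.115,0,0.2,0,-1],[0.005,-0.0105,-0.127,0,0.2,0,-1],[0.005,-0.0105,-0.127,0,0.2,0,-1],[0.005,-0.0105,-0.127,0,0.2,0,-1],[0.005,-0.0105,-0.127,0,0.2,0,-1]]'
python3 - <<'E'
from h import *
c=snap('wrist','w18'); st()
E
```

```text
[0.4577 0.169  0.022 ]
[0.4639 0.0942 0.022 ]
time_s: 16.55
eef_pos: [0.4643, 0.0931, 0.0882]
ee_rot: [3.137, -0.127, 0.002]
contact_force: [0.6, 0.7, -0.0]
width: 0.0181
t 16.6 pos [0.4643 0.0933 0.0884] x [ 0.997 -0.081  0.002] z [ 0.002 -0.002 -1.   ] w 0.0181 F [-0.4 -0.9 -1.1] q [ 0.12  0.    1.74 -0.    1.4   0.2 ]
```

View pics/w18.png

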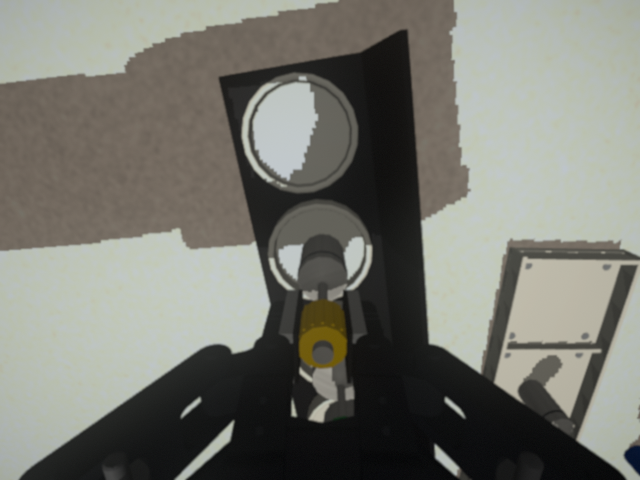

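```bash
python3 -m handwheel '[[0,0,-0.003,0,0.1,0,-1],[0,0,-0.005,0,0.1,0,-1],[0,0,-0.007,0,0.1,0,-1],[0,0,-0.008,0,0.1,0,-1],[0,0,-0.008,0,0.1,0,-1],[0,0,-0.008,0,0.1,0,-1]]'
```

```text
time_s: 17.1
eef_pos: [0.465, 0.0934, 0.0817]
ee_rot: [3.137, -0.126, 0.004]
contact_force: [-1.1, -0.9, 5.8]
width: 0.0183
```

Contact with the floor; release.

```bash
python3 -m handwheel '[[0,0,0,0,0,0,-0.3],[0,0,0,0,0,0,0],[0,0,0,0,0,0,0.4],[0,0,0,0,0,0,0.6],[0,0,0,0,0,0,0.6],[0,0,0.03,0,0,0,0.6],[0,0,0.06,0,0,0,0.6],[0,0,0.09,0,0,0,0.6],[0,0,0.11,0,0,0,0.6],[0,0,0.11,0,0,0,0.6]]'
python3 - <<'E'
from h import *
st(); c=snap('wrist','w19'); snap('scene','s19');crop('s19','s19c',190,130,460,290,3)
E
```

```text
time_s: 17.93
eef_pos: [0.4669, 0.0937, 0.1969]
ee_rot: [3.139, -0.126, 0.017]
contact_force: [0.5, -0.4, 0.9]
width: 0.0688
t 17.93 pos [0.4669 0.0937 0.1969] x [ 0.997 -0.08   0.011] z [ 0.011 -0.001 -1.   ] w 0.0688 F [ 0.5 -0.4  0.9] q [ 0.12 -0.08  1.6  -0.    1.61  0.2 ]
```

View pics/s19c.png

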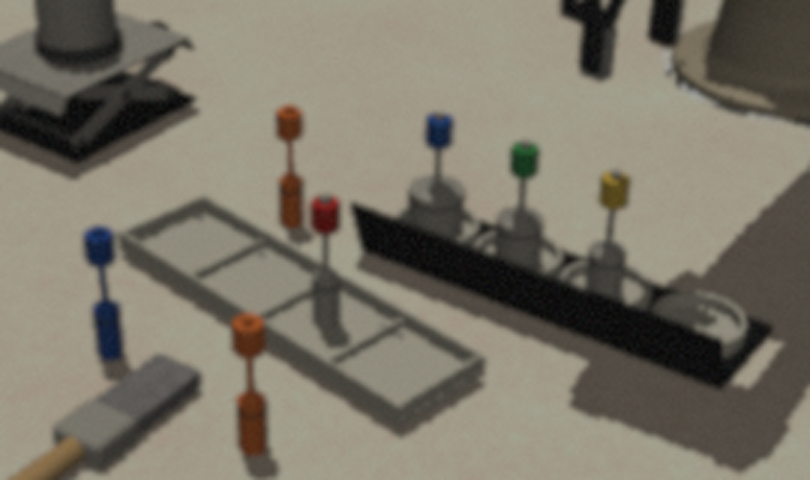

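```bash
python3 -m handwheel '[[0.03,-0.026,0,0,0.3,0,0.6],[0.06,-0.052,0,0,0.3,0,0.6],[0.09,-0.078,0,0,0.3,0,0.6],[0.12,-0.104,0,0,0.3,0,0.6],[0.154,-0.135,-0.01,0,0.3,0,0.6],[0.154,-0.135,-0.045,0,0.3,0,0.6],[0.154,-0.135,-0.045,0,0.3,0,0.6],[0.154,-0.135,-0.045,0,0.3,0,0.6],[0.154,-0.135,-0.045,0,0.3,0,0.6]]'
python3 - <<'E'
from h import *
c=snap('wrist','w20'); st()
crop('w20','w20c',240,180,420,310,4)
for p in [(.6205,-.0415,.114),(.6205,-.0415,.05)]: print(((proj(c,p)[0]-[240,180])*4).round(0))
E
```

```text
time_s: 18.78
eef_pos: [0.6186, -0.0409, 0.147]
ee_rot: [3.138, -0.125, -0.005]
contact_force: [0.8, 0.2, 0.5]
width: 0.0686
t 18.83 pos [ 0.6191 -0.0407  0.1484] x [ 0.997 -0.079 -0.   ] z [-0.    -0.002 -1.   ] w 0.0682 F [0.7 0.2 0.6] q [-0.12  0.36  1.22 -0.    1.57 -0.05]
[343. 388.]
[341. 237.]
```

View pics/w20c.png

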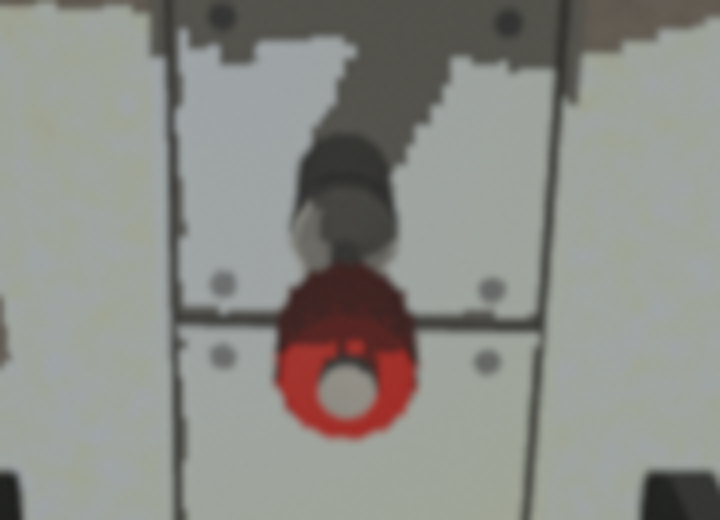

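```bash
python3 -m handwheel '[[0.001,-0.0005,-0.02,0,0,0,0.6],[0.001,-0.0005,-0.04,0,0,0,0.6],[0.001,-0.0005,-0.06,0,0,0,0.6],[0.001,-0.0005,-0.07,0,0,0,0.6],[0.001,-0.0005,-0.07,0,0,0,0.6],[0.001,-0.0005,-0.07,0,0,0,0.6],[0.001,-0.0005,-0.07,0,0,0,0.6]]'
python3 - <<'E'
from h import *
c=snap('wrist','w21'); st()
crop('w21','w21c',200,200,440,400,3)
E
```

```text
time_s: 19.42
eef_pos: [0.621, -0.0411, 0.0808]
ee_rot: [3.137, -0.124, 0.005]
contact_force: [-0.2, -0.6, 0.9]
width: 0.0685
t 19.47 pos [ 0.6211 -0.0412  0.0807] x [ 0.997 -0.079  0.003] z [ 0.003 -0.002 -1.   ] w 0.0683 F [ 0.  -0.5  0.7] q [-0.12  0.41  1.28 -0.    1.44 -0.05]
```

View pics/w21c.png

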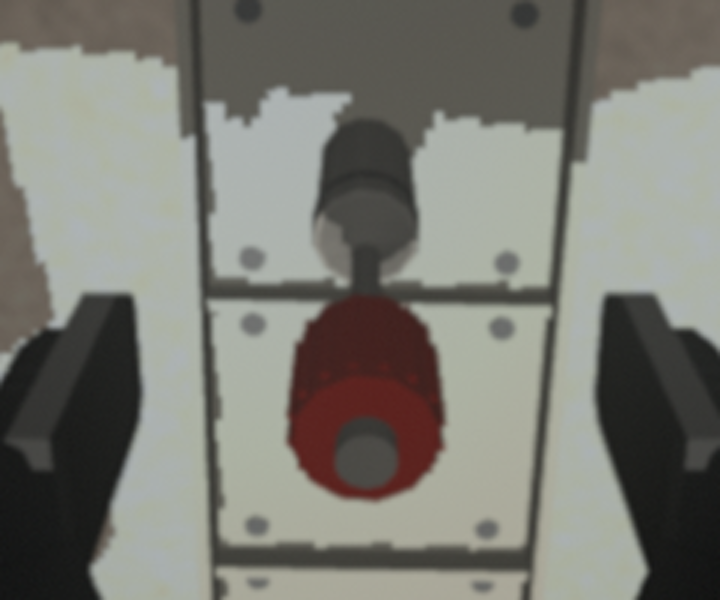

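Coupling at 367 between pads centred on 370: well centred. Close.

```bash
python3 -m handwheel '[[-0.0003,0,-0.001,0,0,0,0.6],[-0.0003,0,-0.001,0,0,0,0],[-0.0003,0,-0.001,0,0,0,-1],[-0.0003,0,-0.001,0,0,0,-1],[-0.0003,0,-0.001,0,0,0,-1],[-0.0003,0,-0.001,0,0,0,-1],[-0.0003,0,-0.001,0,0,0,-1],[-0.0003,0,-0.001,0,0,0,-1],[-0.0003,0,-0.001,0,0,0,-1]]'
```

```text
time_s: 20.22
eef_pos: [0.621, -0.0412, 0.08]
ee_rot: [3.137, -0.124, 0.006]
contact_force: [-0.4, 0.8, 1.6]
width: 0.0183
```

```bash
python3 -m handwheel '[[0,0,0.03,0,0,0,-1],[0,0,0.06,0,0,0,-1],[0,0,0.09,0,0,0,-1],[0,0,0.12,0,0,0,-1],[-0.015,0.02,0.135,0,0,0,-1],[-0.03,0.04,0.135,0,0,0,-1],[-0.05,0.07,0.135,0,0,0,-1],[-0.075,0.1,0.135,0,0,0,-1],[-0.1,0.13,0.135,0,0,0,-1],[-0.12,0.155,0.135,0,0,0,-1]]' && python3 -m handwheel '[[-0.02,0.025,0,0,0,0,-1],[-0.035,0.045,0,0,0,0,-1],[-0.046,0.053,0,0,0,0,-1],[-0.046,0.053,0,0,0,0,-1],[-0.046,0.053,0,0,0,0,-1],[-0.046,0.053,0,0,0,0,-1]]'
python3 - <<'E'
from h import *
c=snap('wrist','w22'); st()
E
```

```text
time_s: 21.05
eef_pos: [0.4991, 0.1153, 0.2145]
ee_rot: [3.137, -0.124, 0.004]
contact_force: [-0.2, 1.0, 0.2]
width: 0.018
time_s: 21.55
eef_pos: [0.4536, 0.1676, 0.2143]
ee_rot: [3.137, -0.125, 0.004]
contact_force: [0.6, 0.1, -0.8]
width: 0.0184
t 21.6 pos [0.4537 0.1674 0.2143] x [ 0.997 -0.08   0.003] z [ 0.002 -0.002 -1.   ] w 0.0183 F [0.8 0.5 0.8] q [ 0.28 -0.06  1.55 -0.    1.65  0.36]
```

View pics/w22.png

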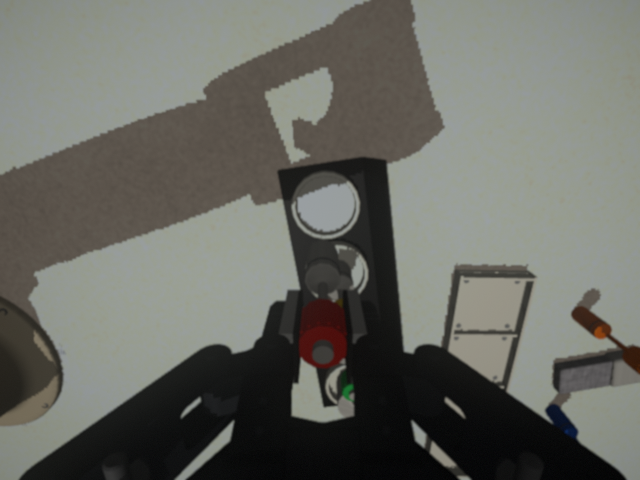

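```bash
python3 - <<'E'
from h import *
print(atz(load('w22'),326,205.5,.022))
E
python3 -m handwheel '[[0.004,0.001,0,0,0.1,0,-1],[0.004,0.001,-0.03,0,0.1,0,-1],[0.004,0.001,-0.06,0,0.1,0,-1],[0.004,0.001,-0.09,0,0.1,0,-1],[0.004,0.001,-0.115,0,0.1,0,-1],[0.004,0.001,-0.127,0,0.1,0,-1],[0.004,0.001,-0.127,0,0.1,0,-1],[0.004,0.001,-0.127,0,0.1,0,-1],[0.004,0.001,-0.127,0,0.1,0,-1]]'
python3 - <<'E'
from h import *
c=snap('wrist','w23'); st()
E
```

```text
[0.45791396 0.16868071 0.022     ]
time_s: 22.35
eef_pos: [0.4587, 0.1683, 0.0885]
ee_rot: [3.137, -0.127, 0.004]
contact_force: [-0.0, 0.3, -0.9]
width: 0.0184
t 22.4 pos [0.4587 0.1684 0.0887] x [ 0.997 -0.081  0.003] z [ 0.003 -0.002 -1.   ] w 0.0186 F [-0.3 -0.6 -0.9] q [ 0.28  0.05  1.7  -0.    1.4   0.36]
```

View pics/w23.png

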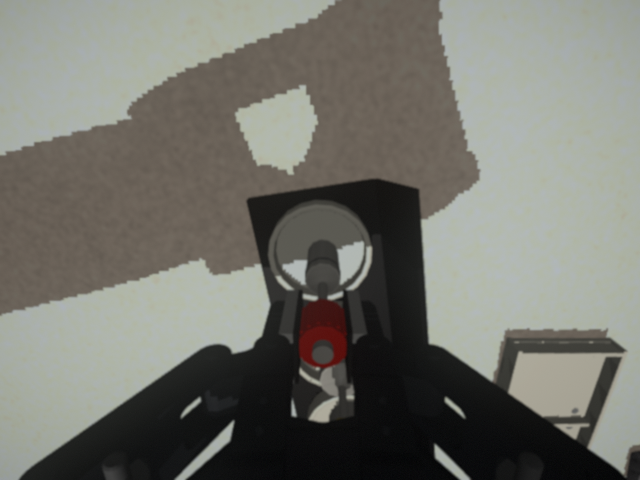

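```bash
python3 -m handwheel '[[-0.0005,0,-0.003,0.1,0.2,0,-1],[-0.0005,0,-0.005,0.1,0.2,0,-1],[-0.0005,0,-0.006,0.1,0.2,0,-1],[-0.0005,0,-0.0075,0.1,0.2,0,-1],[-0.0005,0,-0.0075,0.1,0.2,0,-1],[-0.0005,0,-0.0075,0.1,0.2,0,-1]]'
```

```text
time_s: 22.9
eef_pos: [0.4587, 0.1685, 0.082]
ee_rot: [-3.139, 0.127, -0.001]
contact_force: [-0.8, 0.1, 4.6]
width: 0.0181
```

```bash
python3 -m handwheel '[[0,0,0,0,0,0,-0.3],[0,0,0,0,0,0,0],[0,0,0,0,0,0,0.4],[0,0,0,0,0,0,0.6],[0,0,0,0,0,0,0.6],[0,0,0.03,0,0,0,0.6],[0,0,0.06,0,0,0,0.6],[0,0,0.09,0,0,0,0.6],[-0.01,0.01,0.13,0,0,0,0.6],[-0.01,0.01,0.14,0,0,0,0.6]]'
python3 - <<'E'
from h import *
st(); c=snap('wrist','w24'); snap('scene','s24');crop('s24','s24c',190,130,460,290,3); snap('top','t24')
E
```

```text
time_s: 23.73
eef_pos: [0.4495, 0.1799, 0.2284]
ee_rot: [-3.135, 0.125, -0.013]
contact_force: [0.1, -0.1, 1.1]
width: 0.0683
t 23.73 pos [0.4495 0.1799 0.2284] x [ 0.997 -0.08   0.008] z [ 0.009  0.004 -1.   ] w 0.0683 F [ 0.1 -0.1  1.1] q [ 0.3  -0.07  1.53  0.    1.67  0.38]
```

View pics/s24c.png

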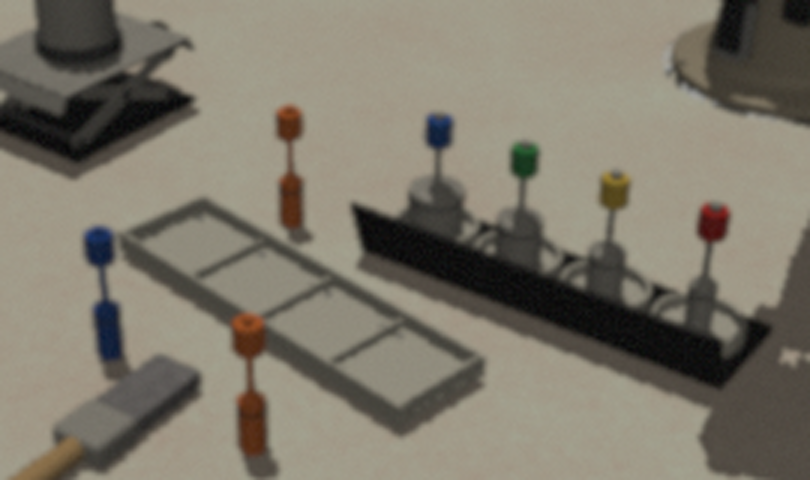

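View pics/w24.png

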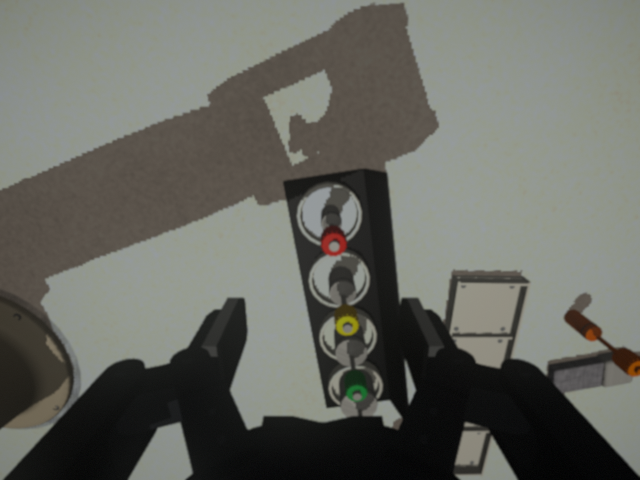

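View pics/t24.png

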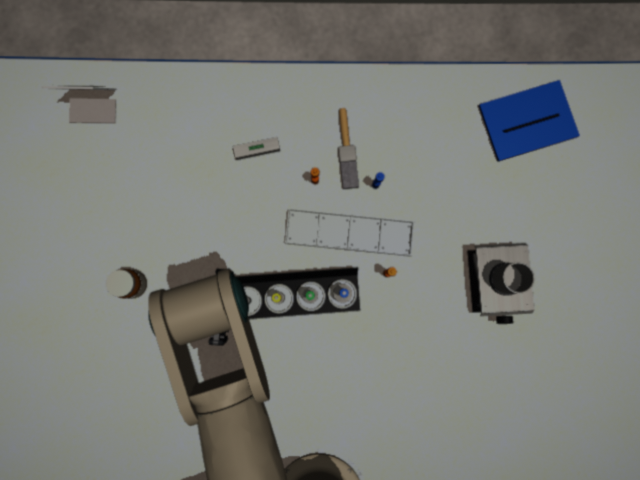

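```bash
python3 -m handwheel '[[0,0,0.02,0,0,0,0.6],[0,0,0.02,0,0,0,0.6],[0,0,0.02,0,0,0,0.6],[0,0,0.02,0,0,0,0.6]]'
python3 - <<'E'
from h import *
c=snap('scene','s25'); w=load('w24')
for n,p in {'red':(.4583,.1685),'blue':(.475,-.0557)}.items():
    print(n,*(((proj(c,(*p,z))[0]-[190,130])*3).round(0) for z in (.101,.052)), proj(w,(*p,.116)).round(0))
d=cv2.absdiff(cv2.imread('pics/s24.png'),cv2.imread('pics/s25.png'))[200:250,320:450]; print(d.max())
st(); print(arm.job_done())
E
```

```text
time_s: 24.22
eef_pos: [0.4486, 0.1784, 0.2406]
ee_rot: [-3.139, 0.126, -0.0]
contact_force: [0.9, -0.3, 0.6]
width: 0.0683
red [714. 222.] [704. 282.] [[333. 246.]]
blue [439. 131.] [436. 187.] [[365. 454.]]
29
t 24.27 pos [0.4486 0.1785 0.2406] x [ 0.997 -0.08  -0.   ] z [-0.  0. -1.] w 0.068 F [ 0.  -0.3 -0.1] q [ 0.3  -0.07  1.5   0.    1.71  0.38]
the job is handed in; nothing more can be done
None
```

All four bobs now stand upright in the rack. Starting from the jack end (the -y side), they are bob44 (blue) in well4, bob36 (green) in well3, bob28 (yellow) in well2 and bob20 (red) in well1.

- **Position and tilt:** In the last scene and wrist pictures every bob is in its own cup and upright. The red coupling appeared where an upright bob would put it in both pictures, and the blue one did in the scene picture. I did not compute this for green and yellow; I judged those by eye.
- **Bystanders:** The jar and all the look-alikes are where they started, judged by comparing the first and last top pictures by eye. In the last top picture the arm hides the red bob's cup.
- **Limits:** I handed in at 24.3 s with the gripper open, clear above the bobs and reading no contact force. The highest force I read was about 12 N, when setting the green bob down.
- **Unclear check:** A comparison of the last two scene pictures around the cups showed a largest pixel difference of 29. I put that down to noise and the arm's moving shadow but did not look further.

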